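# Set the sliding fence to its index tab and clamp it

## Robot

A 6-joint arm with a two-finger parallel gripper is mounted at the origin on a cart in front of the work surface, level with it; the furniture and walls round the work are solid. World frame = base frame: x ahead of the robot, y to its left, z up, the work surface at z = 0. Lengths are in mm, angles in rad, forces in N, time in s.
With the tool pointing down it reaches from about 275 to 1000 mm from the base axis. Payload 8.4 kg.
Tool frame: the origin (TCP) lies midway between the tips of the shut fingers; the grasp point (between the pads) lies 19 mm behind it; z points along the fingers, y is the line along which they close (so a half turn about z gives the same grasp; the last joint's range is limited). The gripper opens to 85 mm and grips with 20 to 120 N. Pads are 22 mm wide; open, the fingers measure 114 mm over their backs; the gripper's body (76 mm by 85 mm) begins 54 mm behind the grasp point. The pads swing forward as they close: fully open they stand 13 mm farther back than shut.
Start: joints at [-1.237, 0.353, 1.633, -0, 1.155, -0.002], TCP at [205.951, -590.095, 231.281] pointing down, gripper open.
Joint ranges: [-2.63, 2.63], [-0.92, 2.1], [0.06, 2.66], [-1.3, 4.44], [0, 2.69], [-3.02, 3.02]. Speed limits (rad/s): [2.22, 2.22, 2.79, 3.14, 3.14, 3.14].

## Interface

Orientations are given as [roll, pitch, yaw] about the fixed x, y, z axes, in that order (R = Rz(yaw) Ry(pitch) Rx(roll)).
In Python, from rig import monitor, imaging, r gives the robot as it stands.
- The arm moves only by the tool drive_tool, never from a script. Its argument "plan" is a list of rows, each an object of numbers: "x", "y", "z": the shift along the tool's x, y, z in units of 50 mm (1.0 is 50 mm); "ax", "ay", "az": the turn, a rotation vector about the tool's x, y, z in units of 6 degrees (1.0 is 6 degrees); "hand": the finger opening in mm, from 0 to 85.4. In form: [{"x": .., "y": .., "z": .., "ax": .., "ay": .., "az": .., "hand": ..}, ...]. A call has 1 to 8 rows; each row is the pose to reach, as a shift and turn from the pose commanded when the call began, along the tool's axes at that moment; what a row does not reach only later rows make up. A row lasts 1/10 s, in which the tool goes at most 50 mm and 8.59 degrees, less where a joint would pass 70% of its speed; a pose out of reach is approached as far as the arm can. A call with a gripper value outside its range is refused whole. The fingers move at their own pace and stop on an object; "grip_force" is the grip in N (left out, the last holds). Time passes only in rows, so rows that repeat a pose let the fingers close. It gives the time, the measured TCP pose, the force, the opening and the grip force at its end, in the units of the state.
- monitor.sense(): the state, without advancing time (a new reading comes with each control period).
- imaging.grab_frame(name): name is "scene" or "top"; returns the picture (400x640x3 uint8, red, green, blue); there is no depth.
- imaging.camera_info(name): a dict with "mtx" (3x3 intrinsics, pixels), "R" (3x3) and "t" (3): a world point X has camera coordinates R X + t. Camera axes: x right, y down, z forward; pixel columns grow to the right and rows downward; lengths in mm; the calibration is good to about 2 mm. A picture is of the moment at which its call begins. camera_info takes no time and is no camera call.
- r.sign_off(): hands the job in; it is judged then, once.
The state is a dict: "clock": time; "qpos": joint angles; "qvel": joint speeds; "joint_efforts": joint torques, N m; "eef_pos": TCP position; "tcp_rot": TCP orientation; "contact_force": force on the tool from outside, world axes, zero at the start; "wrist_torque": the same for the moment, N m; "opening": opening from 0.0 (shut) to 1.0 (fully open); "grasp_force": force on a finger pad.
Only numpy, scipy, OpenCV 4.12 (cv2) and the standard library are available. Lean on these libraries where they do the work, as an engineer would, in place of code of your own. Each camera call takes 0.05 s, during which the arm holds its last target. There are 200 camera calls.

## Task

Slide the slotted steel fence along its base plate until the line on its near edge meets the point of the index tab, pushing it gently, then swing the clamp lever clockwise (seen from above) until you feel it come up firmly hand-tight, and stop there without forcing it. Leave the fence on the mark and clamped, and do not disturb the loose things around it.

Things in the scene. Friction and masses are not known exactly. Their poses are not given: they have to be found in the camera images.
- stop_base: Flat aluminium base plate, 120 x 230 x 12 mm, fixed to the table. Origin: centre of its underside; z up. The fence slides along its y (the long way); its -x edge is the near one.
- fence: Loose steel fence, 0.4 to 0.7 kg: slotted foot plate 98 (x) x 140 (y) x 6 mm, wall 42 mm high on its far (+x) edge, a cheek at each end. Origin: on the underside, midway between the ends; axes as the base's. Slots along y ride on two 8 mm studs, 1 mm play a side. It starts 13 to 53 mm short of the mark: slide it to the base's +y. Friction 2 to 6 N; more than 20 N on it is rough.
- cheek (a point): Middle of the outer face of the fence's -y cheek, an upright steel tab 38 mm wide (x), 8 mm thick (y) and 31 mm high above the foot plate, to push or grip; its top is 15 mm above this point. This point lies 30 mm in x and -70 mm in y from the fence's origin, 22 mm above its underside.
- fence_line (a point): Near (-x) end of the dark line on the fence's foot plate: the middle of its near edge (45 mm toward -x of the fence's origin), on the plate's top face.
- index_tab: Small dark steel index tab, 14 mm wide and 3 mm thick, fixed on the base's near edge, its point turned to the fence; its white line is the mark. Origin 5 mm behind the point, on the centre line, underside; x points to the fence, y along the sliding direction (parallel to the base's y). The fence is on the mark when its line has y = 0 here.
- clamp_head: Steel clamp head, 25 mm across, 12 mm high, fixed on the near stud above the fence's near slot, with the lever on top. Origin: centre of its underside, 24.5 mm above the table. A pressure pad (20 mm across) in its underside sinks 4 mm per rad of clockwise lever turn and presses on the foot plate once it has closed its gap of 2 to 5 mm; it does not turn the fence.
- lever_pivot (a point): Point on the vertical axis of the black clamp lever, at its hub. The lever turns clockwise from above to tighten and stays where it is left. It was re-indexed on its screw, so where it comes tight is unknown: the pad meets the fence 0.5 to 1.2 rad after the start.
- lever_post (a point): Middle of the lever's upright round grip, 14 mm in diameter, from 26 mm below to 14 mm above this point, 65 mm from the pivot axis, 73 mm above the table. Turned at 20 mm/s or slower it takes 4 to 5 N here while loose; once the pad meets the fence the push rises by about 0.4 N per mm of travel. Hand-tight is a push of 8 to 9 N; beyond 11 N the thread is overstrained.
Not all that is in view belongs to the job. Leave any turquoise look-alike of the fence alone.

How it is judged (in metres and radians):
On the way, in this order (a step that is already met when the one before it is completed fails the run):
1. the fence's line stands on the index tab's point (within 2.5 mm) with the clamp still loose (y of fence_line in the frame of index_tab between -0.0025 and 0.0025 m and contact force between clamp_head and fence below 2 N), for 0.2 s.
2. the clamp presses on the fence with at least 25 N (contact force between clamp_head and fence above 25 N), for 0.2 s.
At the end, for the whole second after the job is handed in: The fence rests flat and still with its line within 2.5 mm of the index tab's centre line (along the base's y), and the clamp presses on it with more than 25 N (y of fence_line in the frame of index_tab between -0.0025 and 0.0025 m and contact force between clamp_head and fence above 25 N and linear speed of fence below 0.01 m/s and angle between fence's own z axis and vertical below 0.05 rad); the robot touches nothing.
It fails at once if the clamp is overstrained: more than 110 N between clamp and fence (contact force between clamp_head and fence above 110 N).
It fails at once if the fence is pushed roughly, with more than 20 N (contact force between the arm and fence above 20 N).
It fails at once if a loose bystander is moved by more than 30 mm (distance of any of caliper, marker, red_cap, medallion_2, needle_file, pencil_1 from where it was at the start of the episode above 0.03 m).
It also fails if it takes over 69 s, if anything falls off the work surface, if the arm or the gripper's body presses on something with over 40 N, if the wrist force passes 120 N, or if a joint passes its speed limit or range.

## Working session

There is one attempt and no reset: what is moved stays moved. The work goes in short steps, Python scripts to look and compute and a tool call to move; the robot and the scene stay as the last step left them, time stands still between calls to the robot, and variables do not carry over. Pictures are saved under pics/ and viewed, at most 10 in all, crops included, and the job is handed in when it is done.

Besides the shell and the picture viewer there is one more tool, called after "Emit:" by a JSON object that holds its "name" and its "arguments", one argument or row to a line. drive_tool: Moves the arm, as the interface text tells. Its arguments: {"type":"object","properties":{"plan":{"type":"array","items":{"type":"object","properties":{"x":{"type":"number"},"y":{"type":"number"},"z":{"type":"number"},"ax":{"type":"number"},"ay":{"type":"number"},"az":{"type":"number"},"hand":{"type":"number"}}}},"grip_force":{"type":"number"}},"required":["plan"]}

```bash
ls; mkdir -p pics; python3 - <<'E'
from rig import monitor, imaging, r
import cv2
s=monitor.sense();print(s)
for n in("scene","top"):
    im=imaging.grab_frame(n);cv2.imwrite(f"pics/{n}0.png",im[...,::-1])
    print(n,imaging.camera_info(n))
E
```

```text
pics
{'clock': 0.0, 'qpos': array([-1.23741725e+00,  3.53654047e-01,  1.63413581e+00,  4.79258865e-06,
        1.15519864e+00, -2.39126529e-03]), 'qvel': array([-0.00095289,  0.00033871, -0.00018961,  0.00098011, -0.00036493,
       -0.00283735]), 'joint_efforts': array([ 1.59637406e-03, -6.05243325e+01, -3.42067230e+01,  1.93107344e-04,
        9.43457417e-03, -2.65802228e-06]), 'eef_pos': array([ 205.7858211 , -589.64485692,  230.55728054]), 'tcp_rot': array([-3.14019682e+00, -7.71973472e-06,  3.35768400e-01]), 'contact_force': array([-0.12703605,  0.56344755, -0.14151221]), 'wrist_torque': array([-0.04044503,  0.0067027 ,  0.03635863]), 'grasp_force': 0.0, 'opening': 0.9992599391203247}
scene {'mtx': array([[474.96157804,   0.        , 313.6172446 ],
       [  0.        , 474.96157804, 200.06835204],
       [  0.        ,   0.        ,   1.        ]]), 'R': array([[ 0.87943099, -0.47537641, -0.0248676 ],
       [-0.19782593, -0.31745756, -0.927408  ],
       [ 0.43297348,  0.82051079, -0.3732238 ]]), 't': array([-560.0022574 ,  155.82543262,  972.93062958])}
top {'mtx': array([[450.53476637,   0.        , 319.16252066],
       [  0.        , 450.53476637, 195.6972438 ],
       [  0.        ,   0.        ,   1.        ]]), 'R': array([[-0.01269805, -0.99984587, -0.0121243 ],
       [-0.99834182,  0.01335793, -0.05599264],
       [ 0.05614596,  0.0113932 , -0.99835756]]), 't': array([-125.15965733,  580.97932034, 1004.86195851])}
```

View pics/scene0.png

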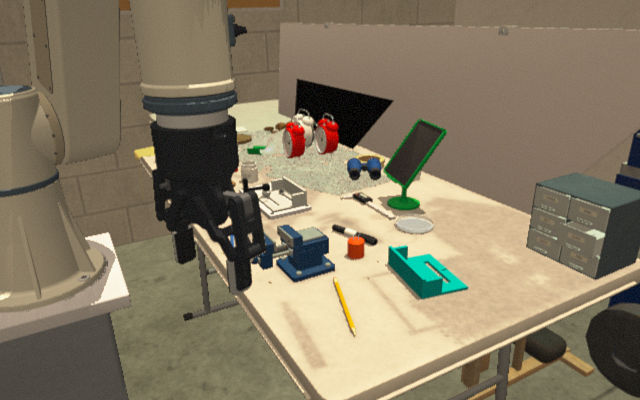

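View pics/top0.png

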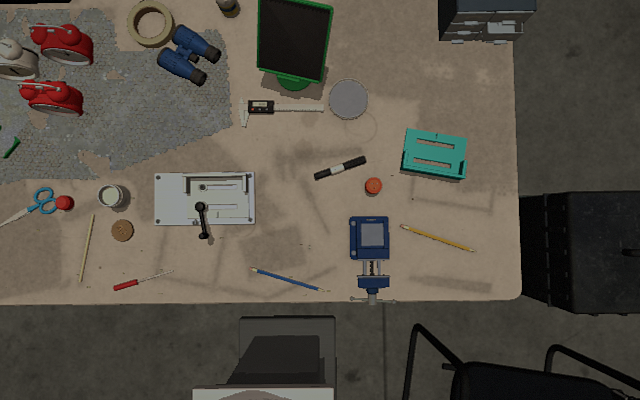

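The top view shows the base plate at about (155–255, 172–226), with the lever hub near (200, 206) and the post near (205, 236). The scene view shows the same assembly at about (280, 198). The turquoise look-alike is far off to the right. I'll zoom in on both.

```bash
python3 - <<'E'
import cv2,numpy as np
a=cv2.imread('pics/top0.png')[165:245,145:265];b=cv2.imread('pics/scene0.png')[165:225,230:320]
a=cv2.resize(a,(600,400),interpolation=cv2.INTER_CUBIC)
cv2.imwrite('pics/crop0.png',cv2.convertScaleAbs(a,alpha=1.3))
cv2.imwrite('pics/crop1.png',cv2.resize(b,(720,480),interpolation=cv2.INTER_CUBIC))
E
```

```text
(no output)
```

View pics/crop0.png

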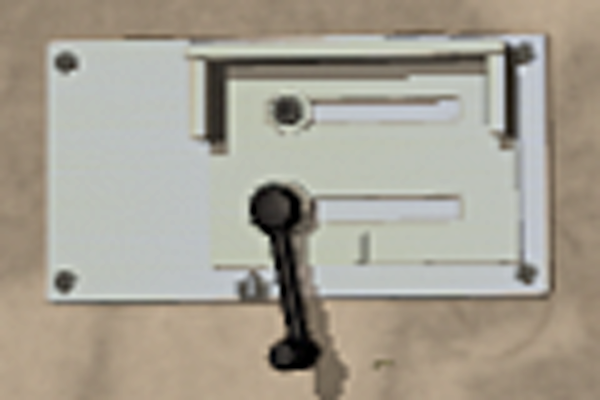

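View pics/crop1.png

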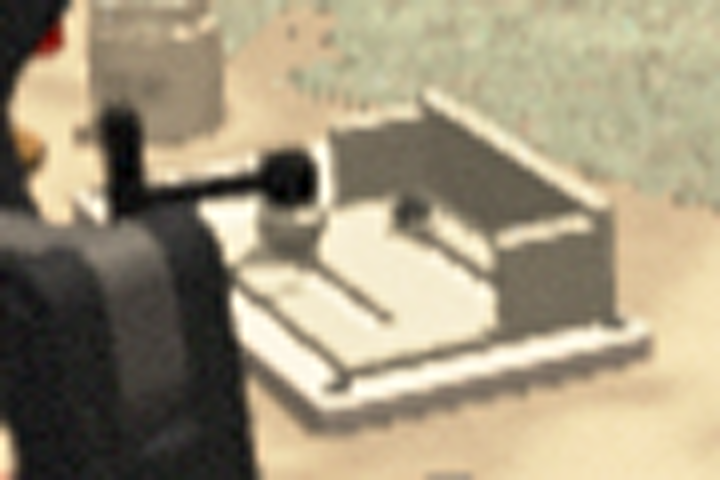

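The top crop shows the index tab's point at about (252, 273) and the fence line's near end at about (362, 262). The −y cheek top covers u 487–504, v 52–135, the lever hub is at (273, 208) and the post top at (291, 353). Base corners are (48, 38), (548, 36), (550, 297) and (48, 300). The scene crop confirms the layout.

```bash
cat >h.py <<'E'
from rig import monitor, imaging, r
import numpy as np
def ray(n,px,z):
    c=imaging.camera_info(n);o=-c['R'].T@c['t'];d=c['R'].T@np.linalg.solve(c['mtx'],[*px,1])
    return o+d*(z-o[2])/d[2]
def crop(u,v,x0=145,y0=165,s=5): return((u+.5)/s-.5+x0,(v+.5)/s-.5+y0)
E
python3 - <<'E'
from h import *
np.set_printoptions(precision=1,suppress=True)
for n,u,v,z in [("c",48,38,12),("c",548,36,12),("c",550,297,12),("c",48,300,12),("tab",252,273,15),("line",362,262,18),("lineT",363,233,18),("cheek",487,52,49),("cheek",504,52,49),("cheek",487,135,49),("cheek",504,135,49),("wallL",190,48,60),("cheekL",192,135,49),("hub",273,208,60),("post",291,353,87),("postbot",291,353,47)]:
    print(n,ray("top",crop(u,v),z))
E
```

```text
c [638.4 244.3  12. ]
c [636.1  15.   12. ]
c [517.2  14.6  12. ]
c [518.7 243.4  12. ]
tab [529.7 149.4  15. ]
line [534.   98.7  18. ]
lineT [547.1  98.2  18. ]
cheek [625.3  36.1  49. ]
cheek [625.2  28.6  49. ]
cheek [588.7  36.2  49. ]
cheek [588.6  28.7  49. ]
wallL [627.7 163.8  60. ]
cheekL [590.4 166.3  49. ]
hub [557.5 127.4  60. ]
post [495.4 112.1  87. ]
postbot [494.3 123.   47. ]
```

Emit:
{"name": "drive_tool", "arguments": {
  "plan": [
    {"x": 5.66,"y": -4.16,"az": -5.85,"hand": 0},
    {"x": 11.32,"y": -8.32,"az": -11.7,"hand": 0},
    {"x": 11.32,"y": -8.32,"az": -11.7,"hand": 0},
    {"x": 11.32,"y": -8.32,"az": -11.7,"hand": 0},
    {"x": 11.32,"y": -8.32,"az": -11.7,"hand": 0},
    {"x": 11.32,"y": -8.32,"az": -11.7,"hand": 0},
    {"x": 11.32,"y": -8.32,"az": -11.7,"hand": 0},
    {"x": 11.32,"y": -8.32,"az": -11.7,"hand": 0}
  ]
}}

```text
invalid input
```

Emit:
{"name": "drive_tool", "arguments": {
  "plan": [
    {"x": 0.8,"y": -0.6,"z": 0,"ax": 0,"ay": 0,"az": -1.0,"hand": 0},
    {"x": 1.6,"y": -1.2,"z": 0,"ax": 0,"ay": 0,"az": -2.0,"hand": 0},
    {"x": 2.4,"y": -1.8,"z": 0,"ax": 0,"ay": 0,"az": -3.0,"hand": 0},
    {"x": 3.2,"y": -2.4,"z": 0,"ax": 0,"ay": 0,"az": -4.0,"hand": 0},
    {"x": 4.0,"y": -3.0,"z": 0,"ax": 0,"ay": 0,"az": -5.0,"hand": 0},
    {"x": 4.8,"y": -3.6,"z": 0,"ax": 0,"ay": 0,"az": -6.0,"hand": 0},
    {"x": 5.6,"y": -4.2,"z": 0,"ax": 0,"ay": 0,"az": -7.0,"hand": 0},
    {"x": 6.4,"y": -4.8,"z": 0,"ax": 0,"ay": 0,"az": -8.0,"hand": 0}
  ]
}}

```text
clock: 0.9
eef_pos: [429.6, -256.2, 231.3]
tcp_rot: [3.142, -0.0, 1.178]
contact_force: [1.3, -0.8, 0.9]
opening: 0.001
grasp_force: 0.0
```

Emit:
{"name": "drive_tool", "arguments": {
  "plan": [
    {"x": 0.84,"y": 0.18,"z": 0,"ax": 0,"ay": 0,"az": -0.5,"hand": 0},
    {"x": 1.68,"y": 0.37,"z": 0.2,"ax": 0,"ay": 0,"az": -1.0,"hand": 0},
    {"x": 2.52,"y": 0.55,"z": 0.5,"ax": 0,"ay": 0,"az": -1.5,"hand": 0},
    {"x": 3.36,"y": 0.74,"z": 0.8,"ax": 0,"ay": 0,"az": -2.0,"hand": 0},
    {"x": 4.2,"y": 0.92,"z": 1.1,"ax": 0,"ay": 0,"az": -2.5,"hand": 0},
    {"x": 5.04,"y": 1.1,"z": 1.5,"ax": 0,"ay": 0,"az": -3.2,"hand": 0},
    {"x": 5.88,"y": 1.29,"z": 2.0,"ax": 0,"ay": 0,"az": -3.7,"hand": 0},
    {"x": 5.88,"y": 1.29,"z": 2.0,"ax": 0,"ay": 0,"az": -3.7,"hand": 0}
  ]
}}

```text
clock: 1.7
eef_pos: [602.7, -8.0, 127.7]
tcp_rot: [-3.138, -0.001, 1.566]
contact_force: [-0.5, -1.1, -0.1]
opening: -0.003
grasp_force: 0.0
```

Emit:
{"name": "drive_tool", "arguments": {
  "plan": [
    {"x": 0,"y": 0,"z": 0.4,"ax": 0,"ay": 0,"az": 0,"hand": 0},
    {"x": 0,"y": 0,"z": 0.8,"ax": 0,"ay": 0,"az": 0,"hand": 0},
    {"x": 0,"y": 0,"z": 1.2,"ax": 0,"ay": 0,"az": 0,"hand": 0},
    {"x": 0,"y": 0,"z": 1.6,"ax": 0,"ay": 0,"az": 0,"hand": 0},
    {"x": 0,"y": 0,"z": 1.96,"ax": 0,"ay": 0,"az": 0,"hand": 0},
    {"x": 0.1,"y": 0,"z": 1.96,"ax": 0,"ay": 0,"az": 0,"hand": 0},
    {"x": 0.2,"y": 0,"z": 1.96,"ax": 0,"ay": 0,"az": 0,"hand": 0},
    {"x": 0.2,"y": 0,"z": 1.96,"ax": 0,"ay": 0,"az": 0,"hand": 0}
  ]
}}

```text
clock: 2.5
eef_pos: [603.0, -1.3, 34.4]
tcp_rot: [3.14, -0.0, 1.561]
contact_force: [-0.2, -0.6, 0.3]
opening: 0.001
grasp_force: 0.0
```

Emit:
{"name": "drive_tool", "arguments": {
  "plan": [
    {"x": 0.05,"y": 0,"z": 0,"ax": 0,"ay": 0,"az": 0,"hand": 0},
    {"x": 0.1,"y": 0,"z": 0,"ax": 0,"ay": 0,"az": 0,"hand": 0},
    {"x": 0.15,"y": 0,"z": 0,"ax": 0,"ay": 0,"az": 0,"hand": 0},
    {"x": 0.2,"y": 0,"z": 0,"ax": 0,"ay": 0,"az": 0,"hand": 0},
    {"x": 0.25,"y": 0,"z": 0,"ax": 0,"ay": 0,"az": 0,"hand": 0},
    {"x": 0.3,"y": 0,"z": 0,"ax": 0,"ay": 0,"az": 0,"hand": 0},
    {"x": 0.34,"y": 0,"z": 0,"ax": 0,"ay": 0,"az": 0,"hand": 0},
    {"x": 0.38,"y": 0,"z": 0,"ax": 0,"ay": 0,"az": 0,"hand": 0}
  ]
}}

```text
clock: 3.3
eef_pos: [602.5, 17.1, 33.2]
tcp_rot: [-3.142, 0.0, 1.561]
contact_force: [0.2, -3.7, 0.0]
opening: 0.002
grasp_force: 1.5
```

Emit:
{"name": "drive_tool", "arguments": {
  "plan": [
    {"x": 0.04,"y": 0,"z": 0,"ax": 0,"ay": 0,"az": 0,"hand": 0},
    {"x": 0.08,"y": 0,"z": 0,"ax": 0,"ay": 0,"az": 0,"hand": 0}
  ]
}}

```text
clock: 3.5
eef_pos: [602.5, 20.9, 33.3]
tcp_rot: [-3.142, 0.0, 1.561]
contact_force: [0.2, -3.5, 0.4]
opening: 0.001
grasp_force: 1.4
```

Emit:
{"name": "drive_tool", "arguments": {
  "plan": [
    {"x": 0.08,"y": 0,"z": 0,"ax": 0,"ay": 0,"az": 0,"hand": 0},
    {"x": 0.16,"y": 0,"z": 0,"ax": 0,"ay": 0,"az": 0,"hand": 0},
    {"x": 0.24,"y": 0,"z": 0,"ax": 0,"ay": 0,"az": 0,"hand": 0},
    {"x": 0.32,"y": 0,"z": 0,"ax": 0,"ay": 0,"az": 0,"hand": 0},
    {"x": 0.4,"y": 0,"z": 0,"ax": 0,"ay": 0,"az": 0,"hand": 0},
    {"x": 0.48,"y": 0,"z": 0,"ax": 0,"ay": 0,"az": 0,"hand": 0},
    {"x": 0.54,"y": 0,"z": 0,"ax": 0,"ay": 0,"az": 0,"hand": 0},
    {"x": 0.58,"y": 0,"z": 0,"ax": 0,"ay": 0,"az": 0,"hand": 0}
  ]
}}

```text
clock: 4.3
eef_pos: [602.8, 50.4, 33.3]
tcp_rot: [-3.142, -0.0, 1.561]
contact_force: [0.4, -2.3, -0.9]
opening: 0.0
grasp_force: 1.3
```

```bash
python3 - <<'E'
from h import *
import cv2
im=imaging.grab_frame("top")[...,::-1];cv2.imwrite('pics/top1.png',im)
a=cv2.resize(im[165:245,145:265],(720,480),interpolation=cv2.INTER_CUBIC)
cv2.imwrite('pics/crop2.png',cv2.convertScaleAbs(a,alpha=1.3))
print(monitor.sense()['eef_pos'])
E
```

```text
[602.81601931  50.66526487  33.28949887]
```

View pics/crop2.png

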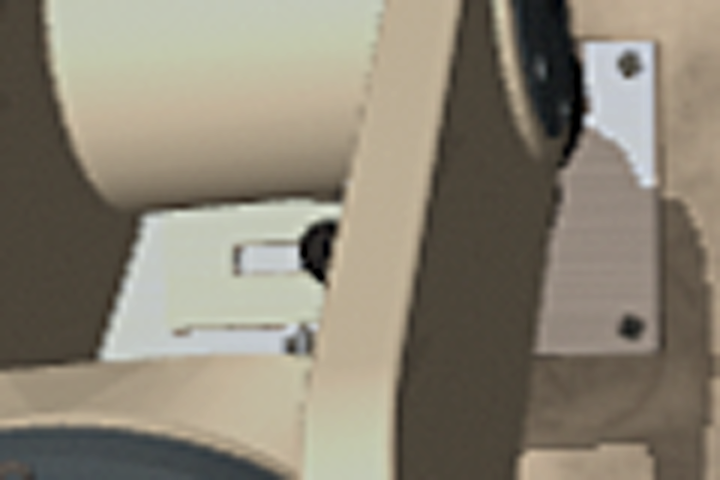

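The arm hides the fence line. The tab is visible at about (298, 340) and the foot's left corner at about (172, 330). I'll push to just short of the mark, then back off for a clear look.

Emit:
{"name": "drive_tool", "arguments": {
  "plan": [
    {"x": 0.06,"y": 0,"z": 0,"ax": 0,"ay": 0,"az": 0,"hand": 0},
    {"x": 0.12,"y": 0,"z": 0,"ax": 0,"ay": 0,"az": 0,"hand": 0},
    {"x": 0.18,"y": 0,"z": 0,"ax": 0,"ay": 0,"az": 0,"hand": 0},
    {"x": 0.23,"y": 0,"z": 0,"ax": 0,"ay": 0,"az": 0,"hand": 0},
    {"x": 0.27,"y": 0,"z": 0,"ax": 0,"ay": 0,"az": 0,"hand": 0},
    {"x": 0.3,"y": 0,"z": 0,"ax": 0,"ay": 0,"az": 0,"hand": 0},
    {"x": 0.3,"y": 0,"z": 0,"ax": 0,"ay": 0,"az": 0,"hand": 0}
  ]
}}

```text
clock: 5.05
eef_pos: [602.9, 65.4, 33.3]
tcp_rot: [3.142, -0.0, 1.561]
contact_force: [0.4, 0.2, -1.0]
opening: -0.0
grasp_force: 0.2
```

Emit:
{"name": "drive_tool", "arguments": {
  "plan": [
    {"x": -0.5,"y": 0,"z": 0,"ax": 0,"ay": 0,"az": 0,"hand": 0},
    {"x": -1.2,"y": 0,"z": -0.5,"ax": 0,"ay": 0,"az": 0,"hand": 0},
    {"x": -2,"y": 0,"z": -1,"ax": 0,"ay": 0,"az": 0,"hand": 0},
    {"x": -2.8,"y": 0,"z": -1.5,"ax": 0,"ay": 0,"az": 0,"hand": 0},
    {"x": -3.6,"y": 0,"z": -2,"ax": 0,"ay": 0,"az": 0,"hand": 0},
    {"x": -4.4,"y": 0,"z": -2,"ax": 0,"ay": 0,"az": 0,"hand": 0},
    {"x": -5.2,"y": 0,"z": -2,"ax": 0,"ay": 0,"az": 0,"hand": 0},
    {"x": -5.2,"y": 0,"z": -2,"ax": 0,"ay": 0,"az": 0,"hand": 0}
  ]
}}

```text
clock: 5.85
eef_pos: [600.7, -199.1, 133.9]
tcp_rot: [3.14, 0.001, 1.557]
contact_force: [0.2, 1.1, 0.2]
opening: -0.0
grasp_force: 0.0
```

```bash
python3 - <<'E'
from h import *
import cv2
im=imaging.grab_frame("top")[...,::-1];cv2.imwrite('pics/top2.png',im)
a=cv2.resize(im[190:245,165:265],(800,440),interpolation=cv2.INTER_CUBIC)
cv2.imwrite('pics/crop3.png',cv2.convertScaleAbs(a,alpha=1.3))
print(monitor.sense()['eef_pos'])
E
```

```text
[ 600.40165062 -196.88746738  133.49639397]
```

View pics/crop3.png

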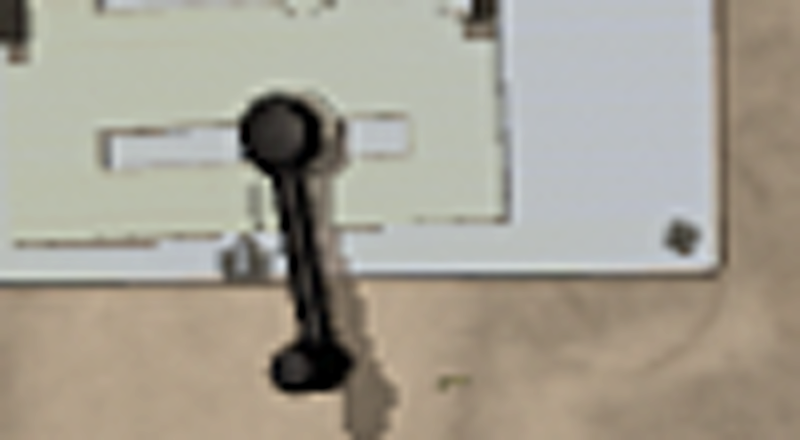

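The line is now at about (254, 185–230) and the tab is centred near u = 242 (222–263), so about 3 mm remains. I'll refine this with intensity profiles.

```bash
python3 - <<'E'
from h import *
import cv2
np.set_printoptions(precision=1,suppress=True,linewidth=160)
g=cv2.imread('pics/top2.png',0)
print(g[211:226,190:202])
for u,v,z in[(254,225,18),(254,195,18),(242.5,240,15),(242.5,258,15),(282,130,65),(296,366,87)]:
    print(ray("top",crop(u,v,165,190,8),z))
E
```

```text
[[139 139 141 142 144 148 141  91   3   6  21  16]
 [144 143 143 145 145 149 145 135 135   0  25  32]
 [143 142 143 144 145 139 113 120 143  23  25  43]
 [143 143 143 144 146 138 105 115 144  59  21  46]
 [144 144 144 144 145 139 106 114 142  61  16  40]
 [142 142 141 142 144 137 104 112 147  95   5  28]
 [143 143 143 144 145 147 128 111 157 135   0  25]
 [146 146 146 145 147 151 129  86 144 126   0  23]
 [113 104 113 153 137  90 114 149 155 142  59  21]
 [143 143 148 147 112  89  69 125 161 145  66  17]
 [149 144 115  80  87 103  60  91 116 116  61  11]
 [149 142 102  48  80 104  55  64  90 137 138   0]
 [150 144 104  50  84 106  57  60  90 142 147   0]
 [145 145 125  59  66  66  57  63  87 126 113  17]
 [ 85  85  82  68  70  68  71  70  71  82  74  25]]
[533.1 145.6  18. ]
[541.6 145.6  18. ]
[528.9 149.7  15. ]
[523.8 149.7  15. ]
[558.1 124.7  65. ]
[495.2 114.7  87. ]
```

Emit:
{"name": "drive_tool", "arguments": {
  "plan": [
    {"x": 0.8,"y": 0,"z": 0,"ax": 0,"ay": 0,"az": 0,"hand": 0},
    {"x": 1.6,"y": 0,"z": 0.5,"ax": 0,"ay": 0,"az": 0,"hand": 0},
    {"x": 2.4,"y": 0,"z": 1,"ax": 0,"ay": 0,"az": 0,"hand": 0},
    {"x": 3.2,"y": 0,"z": 1.5,"ax": 0,"ay": 0,"az": 0,"hand": 0},
    {"x": 3.9,"y": 0,"z": 2,"ax": 0,"ay": 0,"az": 0,"hand": 0},
    {"x": 4.5,"y": 0,"z": 2,"ax": 0,"ay": 0,"az": 0,"hand": 0},
    {"x": 4.9,"y": 0,"z": 2,"ax": 0,"ay": 0,"az": 0,"hand": 0},
    {"x": 5.0,"y": 0,"z": 2,"ax": 0,"ay": 0,"az": 0,"hand": 0}
  ]
}}

```text
clock: 6.7
eef_pos: [602.2, 58.4, 32.9]
tcp_rot: [-3.141, -0.001, 1.564]
contact_force: [-0.2, -0.6, 0.2]
opening: -0.003
grasp_force: 0.0
```

Emit:
{"name": "drive_tool", "arguments": {
  "plan": [
    {"x": 0.05,"y": 0,"z": 0,"ax": 0,"ay": 0,"az": 0,"hand": 0},
    {"x": 0.1,"y": 0,"z": 0,"ax": 0,"ay": 0,"az": 0,"hand": 0},
    {"x": 0.14,"y": 0,"z": 0,"ax": 0,"ay": 0,"az": 0,"hand": 0},
    {"x": 0.18,"y": 0,"z": 0,"ax": 0,"ay": 0,"az": 0,"hand": 0},
    {"x": 0.21,"y": 0,"z": 0,"ax": 0,"ay": 0,"az": 0,"hand": 0},
    {"x": 0.24,"y": 0,"z": 0,"ax": 0,"ay": 0,"az": 0,"hand": 0},
    {"x": 0.24,"y": 0,"z": 0,"ax": 0,"ay": 0,"az": 0,"hand": 0}
  ]
}}

```text
clock: 7.4
eef_pos: [603.1, 66.7, 33.3]
tcp_rot: [3.141, 0.0, 1.561]
contact_force: [0.3, -2.7, 0.8]
opening: 0.0
grasp_force: 1.4
```

Emit:
{"name": "drive_tool", "arguments": {
  "plan": [
    {"x": 0.02,"y": 0,"z": 0,"ax": 0,"ay": 0,"az": 0,"hand": 0},
    {"x": 0.04,"y": 0,"z": 0,"ax": 0,"ay": 0,"az": 0,"hand": 0},
    {"x": 0.05,"y": 0,"z": 0,"ax": 0,"ay": 0,"az": 0,"hand": 0},
    {"x": 0.05,"y": 0,"z": 0,"ax": 0,"ay": 0,"az": 0,"hand": 0},
    {"x": 0.05,"y": 0,"z": 0,"ax": 0,"ay": 0,"az": 0,"hand": 0}
  ]
}}

```text
clock: 7.9
eef_pos: [603.1, 69.6, 33.3]
tcp_rot: [3.141, -0.0, 1.561]
contact_force: [1.1, -4.0, 0.9]
opening: -0.003
grasp_force: 1.7
```

Emit:
{"name": "drive_tool", "arguments": {
  "plan": [
    {"x": -0.5,"y": 0,"z": 0,"ax": 0,"ay": 0,"az": 0,"hand": 0},
    {"x": -1.2,"y": 0,"z": -0.5,"ax": 0,"ay": 0,"az": 0,"hand": 0},
    {"x": -2,"y": -0.3,"z": -1,"ax": 0,"ay": 0,"az": -0.4,"hand": 0},
    {"x": -2.8,"y": -0.7,"z": -1.5,"ax": 0,"ay": 0,"az": -0.8,"hand": 0},
    {"x": -3.6,"y": -1.1,"z": -2,"ax": 0,"ay": 0,"az": -1.2,"hand": 0},
    {"x": -4.4,"y": -1.6,"z": -2.1,"ax": 0,"ay": 0,"az": -1.6,"hand": 0},
    {"x": -5.2,"y": -2.06,"z": -2.1,"ax": 0,"ay": 0,"az": -1.91,"hand": 0},
    {"x": -5.2,"y": -2.06,"z": -2.1,"ax": 0,"ay": 0,"az": -1.91,"hand": 0}
  ]
}}

```text
clock: 8.7
eef_pos: [494.9, -192.6, 138.6]
tcp_rot: [-3.141, 0.0, 1.758]
contact_force: [-0.6, 0.2, -0.8]
opening: 0.002
grasp_force: 0.0
```

```bash
python3 - <<'E'
from h import *
import cv2
np.set_printoptions(linewidth=160)
im=imaging.grab_frame("top")[...,::-1];cv2.imwrite('pics/top3.png',im)
a=cv2.resize(im[190:245,165:265],(800,440),interpolation=cv2.INTER_CUBIC)
cv2.imwrite('pics/crop4.png',cv2.convertScaleAbs(a,alpha=1.3))
print(monitor.sense()['eef_pos'],monitor.sense()['tcp_rot'])
print(cv2.imread('pics/top3.png',0)[211:226,190:202])
E
```

```text
[ 496.25200865 -190.92007846  138.50354314] [ 3.14132298e+00 -4.81542632e-04  1.75701315e+00]
[[141 142 140 142 146 150 140  90   2   8  24  15]
 [143 144 144 145 140 132 151 152 133   0  25  32]
 [143 144 144 147 126  99 151 154 140  21  25  44]
 [144 143 145 148 125  88 151 151 140  60  24  48]
 [145 144 145 148 126  91 151 150 137  59  16  40]
 [142 142 143 146 126  91 149 148 142  93   3  27]
 [143 143 144 148 126  92 152 148 152 135   0  24]
 [147 147 146 149 128  95 153 141 131 126   0  23]
 [114 113 118 137 137  73 121 155 152 142  61  21]
 [143 144 149 144 115  90  68 124 161 146  66  17]
 [149 143 115  81  87 104  60  92 117 117  62  11]
 [149 143 103  47  81 104  56  64  90 137 137   1]
 [150 144 104  50  84 106  58  60  90 142 148   0]
 [146 146 126  60  66  66  59  63  87 126 114  16]
 [ 84  86  82  69  69  68  71  70  71  82  74  25]]
```

View pics/crop4.png

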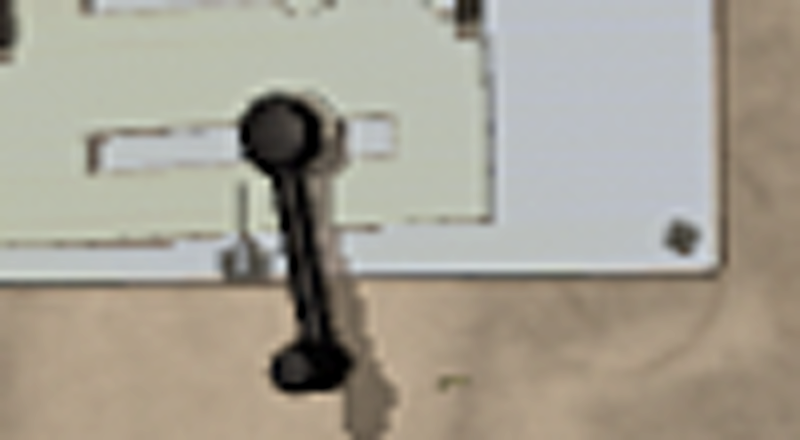

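The line (194.75 px) now stands on the tab's centre (about 194.8 px), under 1 mm off once parallax is allowed for. Next is the lever: the post top is at (296, 368) in the crop, and I'll approach it from −y.

Emit:
{"name": "drive_tool", "arguments": {
  "plan": [
    {"x": 0.8,"y": 0.16,"z": 0,"ax": 0,"ay": 0,"az": 0,"hand": 0},
    {"x": 1.6,"y": 0.32,"z": 0.4,"ax": 0,"ay": 0,"az": 0,"hand": 0},
    {"x": 2.4,"y": 0.48,"z": 0.8,"ax": 0,"ay": 0,"az": 0,"hand": 0},
    {"x": 3.2,"y": 0.65,"z": 1.2,"ax": 0,"ay": 0,"az": 0,"hand": 0},
    {"x": 4.0,"y": 0.81,"z": 1.47,"ax": 0,"ay": 0,"az": 0,"hand": 0},
    {"x": 4.7,"y": 0.95,"z": 1.47,"ax": 0,"ay": 0,"az": 0,"hand": 0},
    {"x": 5.2,"y": 1.1,"z": 1.47,"ax": 0,"ay": 0,"az": 0,"hand": 0},
    {"x": 5.3,"y": 1.1,"z": 1.47,"ax": 0,"ay": 0,"az": 0,"hand": 0}
  ]
}}

```text
clock: 9.55
eef_pos: [501.6, 85.1, 64.5]
tcp_rot: [3.141, -0.001, 1.764]
contact_force: [0.2, -0.5, 0.4]
opening: -0.002
grasp_force: 0.0
```

Emit:
{"name": "drive_tool", "arguments": {
  "plan": [
    {"x": 0,"y": 0,"z": 0,"ax": 0,"ay": 0,"az": 0,"hand": 0},
    {"x": 0,"y": 0,"z": 0,"ax": 0,"ay": 0,"az": 0,"hand": 0}
  ]
}}

```text
clock: 9.75
eef_pos: [501.1, 81.2, 64.7]
tcp_rot: [-3.141, -0.0, 1.761]
contact_force: [0.1, -0.1, -0.6]
opening: -0.002
grasp_force: 0.0
```

Emit:
{"name": "drive_tool", "arguments": {
  "plan": [
    {"x": 0.05,"y": 0,"z": 0,"ax": 0,"ay": 0,"az": 0,"hand": 0},
    {"x": 0.1,"y": 0,"z": 0,"ax": 0,"ay": 0,"az": 0,"hand": 0},
    {"x": 0.14,"y": 0,"z": 0,"ax": 0,"ay": 0,"az": 0,"hand": 0},
    {"x": 0.18,"y": 0,"z": 0,"ax": 0,"ay": 0,"az": 0,"hand": 0},
    {"x": 0.22,"y": 0,"z": 0,"ax": 0,"ay": 0,"az": 0,"hand": 0},
    {"x": 0.25,"y": 0,"z": 0,"ax": 0,"ay": 0,"az": 0,"hand": 0},
    {"x": 0.25,"y": 0,"z": 0,"ax": 0,"ay": 0,"az": 0,"hand": 0},
    {"x": 0.25,"y": 0,"z": 0,"ax": 0,"ay": 0,"az": 0,"hand": 0}
  ]
}}

```text
clock: 10.55
eef_pos: [499.0, 93.5, 64.8]
tcp_rot: [-3.142, 0.0, 1.761]
contact_force: [-1.0, -1.0, -0.0]
opening: 0.002
grasp_force: 0.0
```

Close to contact. I'll start orbiting the pivot.

Emit:
{"name": "drive_tool", "arguments": {
  "plan": [
    {"x": 0.038,"y": -0.01,"z": 0,"ax": 0,"ay": 0,"az": 0.286,"hand": 0},
    {"x": 0.077,"y": -0.019,"z": 0,"ax": 0,"ay": 0,"az": 0.573,"hand": 0},
    {"x": 0.117,"y": -0.027,"z": 0,"ax": 0,"ay": 0,"az": 0.859,"hand": 0},
    {"x": 0.156,"y": -0.034,"z": 0,"ax": 0,"ay": 0,"az": 1.146,"hand": 0}
  ]
}}

```text
clock: 10.95
eef_pos: [495.7, 100.3, 64.7]
tcp_rot: [-3.141, 0.001, 1.64]
contact_force: [0.4, -4.8, 1.3]
opening: 0.004
grasp_force: 2.4
```

Emit:
{"name": "drive_tool", "arguments": {
  "plan": [
    {"x": 0.038,"y": -0.01,"z": 0,"ax": 0,"ay": 0,"az": 0.286,"hand": 0},
    {"x": 0.077,"y": -0.019,"z": 0,"ax": 0,"ay": 0,"az": 0.573,"hand": 0},
    {"x": 0.117,"y": -0.027,"z": 0,"ax": 0,"ay": 0,"az": 0.859,"hand": 0},
    {"x": 0.156,"y": -0.034,"z": 0,"ax": 0,"ay": 0,"az": 1.146,"hand": 0},
    {"x": 0.196,"y": -0.04,"z": 0,"ax": 0,"ay": 0,"az": 1.432,"hand": 0},
    {"x": 0.236,"y": -0.044,"z": 0,"ax": 0,"ay": 0,"az": 1.719,"hand": 0},
    {"x": 0.277,"y": -0.047,"z": 0,"ax": 0,"ay": 0,"az": 2.005,"hand": 0},
    {"x": 0.317,"y": -0.05,"z": 0,"ax": 0,"ay": 0,"az": 2.292,"hand": 0}
  ]
}}

```text
clock: 11.75
eef_pos: [490.8, 115.7, 64.5]
tcp_rot: [-3.139, 0.002, 1.4]
contact_force: [-3.6, -4.5, 2.6]
opening: -0.003
grasp_force: 2.6
```

Emit:
{"name": "drive_tool", "arguments": {
  "plan": [
    {"x": 0.038,"y": -0.015,"z": 0,"ax": 0,"ay": 0,"az": 0.286,"hand": 0},
    {"x": 0.077,"y": -0.029,"z": 0,"ax": 0,"ay": 0,"az": 0.573,"hand": 0},
    {"x": 0.117,"y": -0.042,"z": 0,"ax": 0,"ay": 0,"az": 0.859,"hand": 0},
    {"x": 0.156,"y": -0.054,"z": 0,"ax": 0,"ay": 0,"az": 1.146,"hand": 0}
  ]
}}

```text
clock: 12.15
eef_pos: [489.6, 123.9, 64.5]
tcp_rot: [-3.14, 0.002, 1.28]
contact_force: [-3.5, -4.8, 2.6]
opening: -0.002
grasp_force: 2.5
```

Emit:
{"name": "drive_tool", "arguments": {
  "plan": [
    {"x": 0.038,"y": -0.013,"z": 0,"ax": 0,"ay": 0,"az": 0.286,"hand": 0},
    {"x": 0.077,"y": -0.025,"z": 0,"ax": 0,"ay": 0,"az": 0.573,"hand": 0},
    {"x": 0.117,"y": -0.037,"z": 0,"ax": 0,"ay": 0,"az": 0.859,"hand": 0},
    {"x": 0.156,"y": -0.047,"z": 0,"ax": 0,"ay": 0,"az": 1.146,"hand": 0}
  ]
}}

```text
clock: 12.55
eef_pos: [489.3, 132.0, 64.4]
tcp_rot: [-3.139, 0.003, 1.16]
contact_force: [-3.6, -3.6, 2.0]
opening: -0.003
grasp_force: 2.5
```

Emit:
{"name": "drive_tool", "arguments": {
  "plan": [
    {"x": 0.038,"y": -0.013,"z": 0,"ax": 0,"ay": 0,"az": 0.286,"hand": 0},
    {"x": 0.077,"y": -0.025,"z": 0,"ax": 0,"ay": 0,"az": 0.573,"hand": 0},
    {"x": 0.117,"y": -0.037,"z": 0,"ax": 0,"ay": 0,"az": 0.859,"hand": 0},
    {"x": 0.156,"y": -0.047,"z": 0,"ax": 0,"ay": 0,"az": 1.146,"hand": 0}
  ]
}}

```text
clock: 12.95
eef_pos: [490.1, 140.1, 64.4]
tcp_rot: [-3.139, 0.003, 1.04]
contact_force: [-5.0, -3.0, 4.2]
opening: 0.001
grasp_force: 2.6
```

Emit:
{"name": "drive_tool", "arguments": {
  "plan": [
    {"x": 0.038,"y": -0.011,"z": 0,"ax": 0,"ay": 0,"az": 0.286,"hand": 0},
    {"x": 0.077,"y": -0.021,"z": 0,"ax": 0,"ay": 0,"az": 0.573,"hand": 0},
    {"x": 0.117,"y": -0.03,"z": 0,"ax": 0,"ay": 0,"az": 0.859,"hand": 0}
  ]
}}

```text
clock: 13.25
eef_pos: [491.5, 145.9, 64.3]
tcp_rot: [-3.139, 0.004, 0.95]
contact_force: [-5.5, -2.3, 2.6]
opening: -0.002
grasp_force: 2.6
```

Emit:
{"name": "drive_tool", "arguments": {
  "plan": [
    {"x": 0.038,"y": -0.011,"z": 0,"ax": 0,"ay": 0,"az": 0.286,"hand": 0},
    {"x": 0.077,"y": -0.021,"z": 0,"ax": 0,"ay": 0,"az": 0.573,"hand": 0},
    {"x": 0.117,"y": -0.03,"z": 0,"ax": 0,"ay": 0,"az": 0.859,"hand": 0}
  ]
}}

```text
clock: 13.55
eef_pos: [493.5, 151.6, 64.2]
tcp_rot: [-3.139, 0.004, 0.86]
contact_force: [-6.5, -1.8, 2.6]
opening: 0.001
grasp_force: 2.7
```

Emit:
{"name": "drive_tool", "arguments": {
  "plan": [
    {"x": 0.038,"y": -0.012,"z": 0,"ax": 0,"ay": 0,"az": 0.286,"hand": 0},
    {"x": 0.077,"y": -0.023,"z": 0,"ax": 0,"ay": 0,"az": 0.573,"hand": 0},
    {"x": 0.117,"y": -0.034,"z": 0,"ax": 0,"ay": 0,"az": 0.859,"hand": 0}
  ]
}}

```text
clock: 13.85
eef_pos: [495.9, 157.2, 64.2]
tcp_rot: [-3.139, 0.004, 0.77]
contact_force: [-5.8, -2.2, 2.9]
opening: 0.001
grasp_force: 2.7
```

Emit:
{"name": "drive_tool", "arguments": {
  "plan": [
    {"x": 0.038,"y": -0.012,"z": 0,"ax": 0,"ay": 0,"az": 0.286,"hand": 0},
    {"x": 0.077,"y": -0.023,"z": 0,"ax": 0,"ay": 0,"az": 0.573,"hand": 0},
    {"x": 0.117,"y": -0.034,"z": 0,"ax": 0,"ay": 0,"az": 0.859,"hand": 0}
  ]
}}

```text
clock: 14.15
eef_pos: [498.8, 162.5, 64.1]
tcp_rot: [-3.14, 0.005, 0.68]
contact_force: [-5.7, -1.0, 2.1]
opening: -0.001
grasp_force: 2.7
```

Emit:
{"name": "drive_tool", "arguments": {
  "plan": [
    {"x": 0.038,"y": -0.012,"z": 0,"ax": 0,"ay": 0,"az": 0.286,"hand": 0},
    {"x": 0.077,"y": -0.023,"z": 0,"ax": 0,"ay": 0,"az": 0.573,"hand": 0},
    {"x": 0.117,"y": -0.034,"z": 0,"ax": 0,"ay": 0,"az": 0.859,"hand": 0}
  ]
}}

```text
clock: 14.45
eef_pos: [502.0, 167.5, 64.1]
tcp_rot: [-3.14, 0.005, 0.59]
contact_force: [-7.2, -0.5, 3.4]
opening: -0.001
grasp_force: 3.4
```

Emit:
{"name": "drive_tool", "arguments": {
  "plan": [
    {"x": 0.025,"y": -0.008,"z": 0,"ax": 0,"ay": 0,"az": 0.19,"hand": 0},
    {"x": 0.05,"y": -0.015,"z": 0,"ax": 0,"ay": 0,"az": 0.38,"hand": 0}
  ]
}}

```text
clock: 14.65
eef_pos: [503.3, 169.5, 64.0]
tcp_rot: [-3.14, 0.006, 0.55]
contact_force: [-9.2, 0.7, 3.9]
opening: -0.003
grasp_force: 3.9
```

```bash
cat >f.py <<'E'
from h import *
s=monitor.sense();y=s['tcp_rot'][2];f=s['contact_force']
print(s['clock'],s['eef_pos'],y,'Ft',-(f[0]*np.cos(y)+f[1]*np.sin(y)),'Fr',f[0]*np.sin(y)-f[1]*np.cos(y),f,s['grasp_force'])
E
python3 f.py
```

```text
14.65 [503.3080259  169.45288999  63.99492471] 0.5504969975591714 Ft 7.448623946544577 Fr -5.364382975118632 [-9.15436585  0.67541781  3.92804245] 3.9388925347520853
```

Emit:
{"name": "drive_tool", "arguments": {
  "plan": [
    {"x": 0.015,"y": -0.004,"z": 0,"ax": 0,"ay": 0,"az": 0.11,"hand": 0},
    {"x": 0.03,"y": -0.009,"z": 0,"ax": 0,"ay": 0,"az": 0.23,"hand": 0}
  ]
}}

```text
clock: 14.85
eef_pos: [504.0, 170.6, 63.9]
tcp_rot: [-3.14, 0.007, 0.527]
contact_force: [-9.0, -0.1, 5.1]
opening: -0.001
grasp_force: 4.2
```

```bash
python3 f.py
```

```text
14.85 [504.03714079 170.61594013  63.94574172] 0.52676971720904 Ft 7.8414697018413335 Fr -4.428121724194355 [-9.00465527 -0.11442271  5.1030158 ] 4.220519015725586
```

Emit:
{"name": "drive_tool", "arguments": {
  "plan": [
    {"x": 0.012,"y": -0.004,"z": 0,"ax": 0,"ay": 0,"az": 0.09,"hand": 0},
    {"x": 0.024,"y": -0.007,"z": 0,"ax": 0,"ay": 0,"az": 0.18,"hand": 0}
  ]
}}

```text
clock: 15.05
eef_pos: [504.8, 171.5, 63.9]
tcp_rot: [-3.14, 0.007, 0.508]
contact_force: [-10.7, 0.5, 5.2]
opening: -0.001
grasp_force: 4.5
```

```bash
python3 f.py
```

```text
15.05 [504.75679288 171.47829588  63.93374772] 0.5079841162862315 Ft 9.1423842089799 Fr -5.6740260772742515 [-10.74788869   0.51053866   5.15077484] 4.463140367697633
```

That is firmly hand-tight, at about 8–9 N. I'll back off and check.

Emit:
{"name": "drive_tool", "arguments": {
  "plan": [
    {"x": -0.1,"y": -0.02,"z": 0,"ax": 0,"ay": 0,"az": 0,"hand": 0},
    {"x": -0.4,"y": -0.1,"z": 0,"ax": 0,"ay": 0,"az": 0,"hand": 0},
    {"x": -0.8,"y": -0.1,"z": 0,"ax": 0,"ay": 0,"az": 0,"hand": 0},
    {"x": -1,"y": -0.1,"z": -0.8,"ax": 0,"ay": 0,"az": 0,"hand": 0},
    {"x": -1,"y": -0.1,"z": -1.6,"ax": 0,"ay": 0,"az": 0,"hand": 0},
    {"x": -1,"y": -0.1,"z": -2.4,"ax": 0,"ay": 0,"az": 0,"hand": 0},
    {"x": -1,"y": -0.1,"z": -2.8,"ax": 0,"ay": 0,"az": 0,"hand": 0},
    {"x": -1,"y": -0.1,"z": -2.8,"ax": 0,"ay": 0,"az": 0,"hand": 0}
  ]
}}

```text
clock: 15.85
eef_pos: [464.2, 152.9, 208.1]
tcp_rot: [3.14, -0.007, 0.509]
contact_force: [0.0, -0.1, -1.1]
opening: 0.0
grasp_force: 0.0
```

Emit:
{"name": "drive_tool", "arguments": {
  "plan": [
    {"x": -0.4,"y": 0.7,"z": 0,"ax": 0,"ay": 0,"az": 0,"hand": 0},
    {"x": -0.8,"y": 1.4,"z": 0,"ax": 0,"ay": 0,"az": 0,"hand": 0},
    {"x": -1.2,"y": 2.1,"z": 0,"ax": 0,"ay": 0,"az": 0,"hand": 0},
    {"x": -1.6,"y": 2.8,"z": 0,"ax": 0,"ay": 0,"az": 0,"hand": 0},
    {"x": -2.0,"y": 3.5,"z": 0,"ax": 0,"ay": 0,"az": 0,"hand": 0},
    {"x": -2.4,"y": 4.2,"z": 0,"ax": 0,"ay": 0,"az": 0,"hand": 0},
    {"x": -2.8,"y": 4.9,"z": 0,"ax": 0,"ay": 0,"az": 0,"hand": 0},
    {"x": -3.2,"y": 5.6,"z": 0,"ax": 0,"ay": 0,"az": 0,"hand": 0}
  ]
}}

```text
clock: 16.65
eef_pos: [457.9, -171.8, 203.6]
tcp_rot: [-3.141, 0.001, 0.508]
contact_force: [1.5, 0.5, -0.6]
opening: -0.003
grasp_force: 0.0
```

```bash
python3 - <<'E'
from h import *
import cv2
np.set_printoptions(linewidth=160)
im=imaging.grab_frame("top")[...,::-1];cv2.imwrite('pics/top4.png',im)
cv2.imwrite('pics/top4c.png',cv2.resize(im[165:305,70:350],(800,400),interpolation=cv2.INTER_CUBIC))
print(monitor.sense()['eef_pos'])
print(cv2.imread('pics/top4.png',0)[211:226,190:202])
E
```

```text
[ 458.34230253 -176.55455265  203.82984824]
[[ 60  22  25  44  20   2  16  50  54   9  14  30]
 [ 17  31  13  17   0  38  83  93  92  85  77  74]
 [ 47  24   1  16  40  69  95  92  90  87  84  81]
 [ 19   0  41  86  77  57  94  88  85 109 144 143]
 [  0  12  63  99  78  52  91  84 106 144 147 146]
 [ 43  70  90  92  74  48  86 106 144 146 144 143]
 [ 91  90  91  91  73  44 111 146 147 145 144 144]
 [ 89  88  89  90  70  86 152 141 123 131 131 124]
 [ 99  98  93  91  93  78 123 152 144 143 143 141]
 [103 103 103  98  93  93  69 122 153 149 146 145]
 [101  96  79  69  86 105  59  89 111 131 146 145]
 [ 98 106 103  51  80 103  55  63  86 128 148 146]
 [118 143 106  49  83 104  56  59  87 132 153 151]
 [144 148 124  59  65  66  57  63  85 119 119 115]
 [ 87  86  82  67  69  67  69  69  70  77  74  72]]
```

View pics/top4c.png

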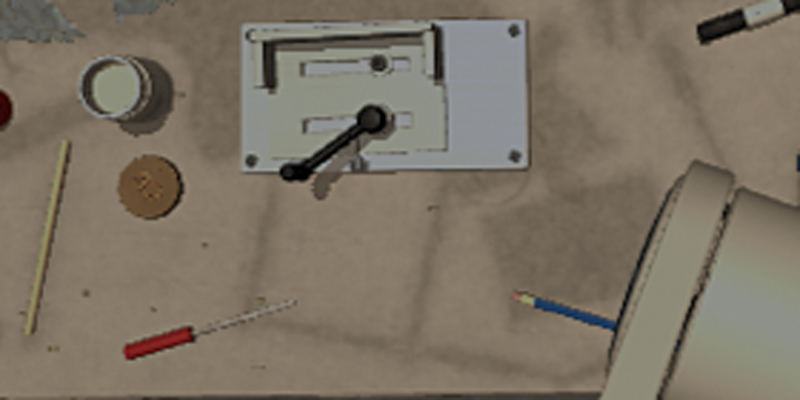

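The line has stayed at column 194.75 on the tab's centre. The lever now points to about (292, 171) in the crop and has stayed there, nothing loose has moved, and the arm is clear. I'm handing in.

```bash
python3 -c "
from rig import r
print(r.sign_off())"
```

```text
the job is handed in; nothing more can be done
None
```

I slid the fence until its line was within about 1 mm of the index tab's point, clamped it hand-tight at about 8–9 N on the lever, and handed the job in at about 17 s with the arm clear and no loose item in view moved; the judge's result was not shown.

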